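# Refill a tilt-out bin with cable glands

## Robot

A 6-joint arm with a two-finger parallel gripper is mounted at the origin on the work surface. World frame = base frame: x ahead of the robot, y to its left, z up, the work surface at z = 0. Lengths are in mm, angles in rad, forces in N, time in s.
With the tool pointing down it reaches from about 350 to 775 mm from the base axis. Payload 7.3 kg.
Tool frame: the origin (TCP) lies at the very end of the fingers, on their centre line; the grasp point (between the pads) lies bot.grip_point_offset behind it (bot.grip_point_offset is the distance from the TCP to the grasp point, in mm); z points along the fingers, y is the line along which they close (so a half turn about z gives the same grasp; the last joint's range is limited). The gripper opens to 92 mm and grips with 3 to 60 N. Pads are 19 mm wide; open, the fingers measure 130 mm over their backs; the gripper's body (75 mm by 190 mm) begins 47 mm behind the grasp point.
Start: joints at [-1.407, 0.342, 1.524, -0, 1.275, -0.146], TCP at [160.078, -500.02, 226.741] pointing down, gripper open.
Joint ranges: [-2.53, 2.53], [-0.77, 2.02], [0.04, 2.7], [-1, 4.14], [0.28, 2.66], [-3.11, 3.11]. Speed limits (rad/s): [2.57, 2.57, 3.14, 3.14, 3.14, 3.14].

## Interface

Orientations are given as [roll, pitch, yaw] about the fixed x, y, z axes, in that order (R = Rz(yaw) Ry(pitch) Rx(roll)).
In Python, from plant import bot gives the robot as it stands. The module is installed in compiled form; this text tells all that it offers.
- The arm moves only by the tool carry_out, never from a script. Its argument "plan" is a list of rows, each an object of numbers: "tx", "ty", "tz": the shift along the world's x, y, z in mm; "rx", "ry", "rz": the turn, a rotation vector about the world's x, y, z in rad. A call has 1 to 12 rows; each row shifts and turns the commanded pose from where the row before left it; what a row does not reach is not made up. A row lasts 1/10 s, in which the tool goes at most 50 mm and 8.59 degrees, less where a joint would pass 70% of its speed; a pose out of reach is approached as far as the arm can. A call with a gripper value outside its range is refused whole. "gripper" is the closure, from 0 (fully open) to 1 (shut), set as the call begins (left out, the last holds). The fingers move at their own pace and stop on an object; the grip force is fixed at half the most. Time passes only in rows, so rows that do not move let the fingers close. It gives the time, the measured TCP pose, the force, the opening and the grip force at its end, in the units of the state.
- bot.get_obs(): the state, without advancing time (a new reading comes with each control period).
- bot.capture(name): name is "scene" or "side" or "wrist"; returns the picture (480x640x3 uint8, red, green, blue); there is no depth.
- bot.camera_model(name): a dict with "camera_matrix" (3x3 intrinsics, pixels), "dist" ([k1, k2, p1, p2, k3] as OpenCV has them; the pictures are not rectified), "R" (3x3) and "t" (3): a world point X has camera coordinates R X + t. Camera axes: x right, y down, z forward; pixel columns grow to the right and rows downward; lengths in mm; the calibration is good to about 2 mm. A picture is of the moment at which its call begins: read the wrist's pose just before it. camera_model takes no time and is no camera call; for the wrist camera it gives the pose at the moment of the call.
- bot.close_job(): hands the job in; it is judged then, once.
The state is a dict: "time": time; "joint_positions": joint angles; "dq": joint speeds; "tau": joint torques, N m; "tool_pos": TCP position; "tcp_rot": TCP orientation; "contact_force": force on the tool from outside, world axes, zero at the start; "moment": the same for the moment, N m; "grip_width": finger opening in mm; "finger_force": force on a finger pad.
Only numpy, scipy, OpenCV 4.12 (cv2) and the standard library are available. Lean on these libraries where they do the work, as an engineer would, in place of code of your own. Each camera call takes 0.05 s, during which the arm holds its last target. There are 200 camera calls.

## Task

Tilt the blue bin front out all the way to its stop, tip the five cable glands from the blue tray into it, and stand the empty tray back upright on its black mat. Then push the blue bin fully shut with all five glands inside. Leave the other two bins shut and everything else where it is.

Things in the scene. Friction and masses are not known exactly. Their poses are not given: they have to be found in the camera images.
- blue_front (a joint): tilt angle (rad) of the blue tilt-out bin, the one to fill: 0 shut, 0.75 open against its stop. The front leans out towards the robot, turning about a level axis along its lower edge. A stiff hinge: it stays at any angle; about 3 N at the tab moves it. May start ajar by up to 0.2
- blue_tab (a point): centre of the upright grip tab on the blue bin front: 10 mm thick (x), 60 mm wide (y), standing 50 mm clear above the front panel, its top 20 mm above this point. Moves with the front. Axes: x from the front into the unit (roughly world +x when shut), y level along the hinge, z up along the front
- blue_hinge (a point): middle of the blue bin's hinge axis, at the lower inner edge of its front; axes as blue_tab (they turn with the front, by the joint value about -y). In them the tab centre is at (-3, 0, 178) mm, the front panel is 150 mm wide, x -6 to 0, upper edge at z 146. The bin behind it is a box open at the top: 140 mm wide inside, x 0 to 106, back wall and sides 95 mm high, sides 135 mm next to the front
- blue_mouth (a point): middle of the blue bin's open mouth, (52, 0, 120) mm from blue_hinge in its axes. With the bin at its stop the mouth lies between the front's upper edge (100 mm nearer the robot than the hinge, 107 mm above it; tab top about 140 mm nearer, 145 mm up) and the back wall's upper edge (16 mm beyond the hinge, 144 mm above it)
- blue_inside (a point): centre of the inside of the blue bin, moving with it: (53, 0, 50) mm from blue_hinge in its axes
- grey_front (a joint): tilt angle (rad) of the identical bin with grey front and black tab; leave it alone. The tabs of shut bins reach 214 mm above the table
- red_front (a joint): tilt angle (rad) of the identical bin with red front and tab; leave it alone
- rack: steel base plate 220 x 530 x 8 mm under the three bin units (fixed; origin at the centre of its underside, x away from the robot). The grey units, 160 mm wide and deep, stand on it side by side 165 mm apart, in any order. Their closed roofs are 163 mm above the table and begin 19 mm behind the hinge line; the hinges are 16 mm above the table
- tray_grip (a point): centre of the black grip blade of the loose blue tray. Tray axes: x towards its pouring lip, y across, z up. The blade rises from the rear wall, leaning back and up at 45 degrees: 8 mm thick, 45 mm wide (y), 60 mm long. It is gripped from behind and above, fingers pointing along tray (0.707, 0, -0.707) and closing along (0.707, 0, 0.707)
- tray_lip (a point): middle of the pouring lip's upper edge on the tray: 62 mm ahead of tray_foot and 14 mm above it; the lip slopes up at 20 degrees from the floor's front edge; axes as tray_grip
- tray_foot (a point): centre of the tray's underside; tray_grip lies 68 mm behind it and 76 mm above. The tray is 95 mm wide, its floor spans x -44 to +35 mm, walls 4 mm, sides 55 mm high (37 mm beside the lip), 0.22 kg empty, 0.4 kg full. The glands slide out over the lip when it is tipped lip down by about 60 to 85 degrees
- mat_center (a point): centre of the top of the black rubber mat (fixed, 180 x 150 x 3 mm) on which the tray starts; z 3 mm
- gland1_center (a point): centre of a brass and steel cable gland, 60 mm long (x), 23 mm across the flats, 35 g; five of these lie in the tray, in two layers
- gland2_center (a point): centre of a brass and steel cable gland, 60 mm long (x), 23 mm across the flats, 35 g; five of these lie in the tray, in two layers
- gland3_center (a point): centre of a brass and steel cable gland, 60 mm long (x), 23 mm across the flats, 35 g; five of these lie in the tray, in two layers
- gland4_center (a point): centre of a brass and steel cable gland, 60 mm long (x), 23 mm across the flats, 35 g; five of these lie in the tray, in two layers
- gland5_center (a point): centre of a brass and steel cable gland, 60 mm long (x), 23 mm across the flats, 35 g; five of these lie in the tray, in two layers
- can_center (a point): bystander, leave alone: tall tin, 60 mm diameter, 120 mm high; its centre
- meter_center (a point): bystander, leave alone: yellow multimeter lying flat, 150 x 75 x 36 mm; its centre
- carton_center (a point): bystander, leave alone: small carton 100 x 75 x 70 mm; its centre
- tallbox_center (a point): bystander, leave alone: upright carton 70 x 70 x 120 mm; its centre
- topbox_center (a point): bystander, leave alone: carton 60 x 120 x 60 mm (x, y, z) standing on the roof of the bin units, towards their back; its centre
- tape_center (a point): bystander, leave alone: black roll of tape lying flat, 100 mm diameter, 40 mm high; its centre
Things that resemble listed ones, but are neither listed nor needed, are in the scene too. Leave any pink or red look-alike of the part that bears tray_grip alone.

How it is judged:
By the outcome, as a careful person would: the job done as asked, in the order asked, and still so for the second after the job is handed in, with the robot touching nothing.
It also fails if it takes over 72 s, if anything falls off the work surface, if the arm or the gripper's body presses on something with over 40 N, if the wrist force passes 120 N, or if a joint passes its speed limit or range.

## Working session

There is one attempt and no reset: what is moved stays moved. The work goes in short steps, Python scripts to look and compute and a tool call to move; the robot and the scene stay as the last step left them, time stands still between calls to the robot, and variables do not carry over. Pictures are saved under pics/ and viewed, at most 10 in all, crops included, and the job is handed in when it is done.

Besides the shell and the picture viewer there is one more tool, called after "Call:" by a JSON object that holds its "method" and its "body". carry_out: Moves the arm, as the interface text tells. Its arguments: {"type":"object","properties":{"plan":{"type":"array"},"gripper":{"type":"number"}},"required":["plan"]}

```bash
mkdir -p pics; cat > h.py <<'E'
from plant import bot
import numpy as np, cv2
def snap(n,f):
    im=bot.capture(n); cv2.imwrite('pics/'+f,im[:,:,::-1]); return im
def ray(n,uv,m=None):
    m=m or bot.camera_model(n)
    K=np.array(m['camera_matrix'],float);d=np.array(m['dist'],float);R=np.array(m['R']);t=np.array(m['t']).ravel()
    p=cv2.undistortPoints(np.array([[uv]],float),K,d)[0,0]
    return -R.T@t, R.T@np.array([p[0],p[1],1])
def onz(n,uv,z,m=None):
    c,d=ray(n,uv,m); return c+d*(z-c[2])/d[2]
def proj(n,X,m=None):
    m=m or bot.camera_model(n)
    return cv2.projectPoints(np.array(X,float).reshape(-1,3),cv2.Rodrigues(np.array(m['R'],float))[0],np.array(m['t'],float),np.array(m['camera_matrix'],float),np.array(m['dist'],float))[0][:,0]
def two(a,ua,b,ub):
    c1,d1=ray(a,ua);c2,d2=ray(b,ub)
    s=np.linalg.lstsq(np.c_[d1,-d2],c2-c1,rcond=None)[0]
    p,q=c1+d1*s[0],c2+d2*s[1]; return (p+q)/2,np.linalg.norm(p-q)
E
python3 - <<'E'
from h import *
snap('scene','s1.png');snap('side','d1.png')
for n in('scene','side'):
    m=bot.camera_model(n);print(n,-np.array(m['R']).T@np.array(m['t']),np.array(m['R'])[2])
o=bot.get_obs();print(o['tcp_rot'],bot.grip_point_offset,o['time'])
E
```

```text
scene [ 904.88116673 -719.97754658  938.78870057] [-0.36791916  0.6040395  -0.70694538]
side [ 327.90920618  632.67181599 1031.16854025] [ 0.11877056 -0.60940446 -0.78391311]
[-3.14028788e+00 -2.01785695e-04  3.09791164e-01] 18.8 0.1
```

View pics/s1.png

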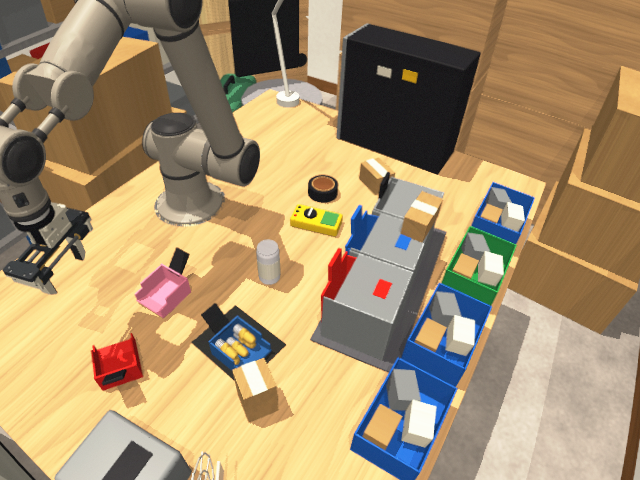

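View pics/d1.png

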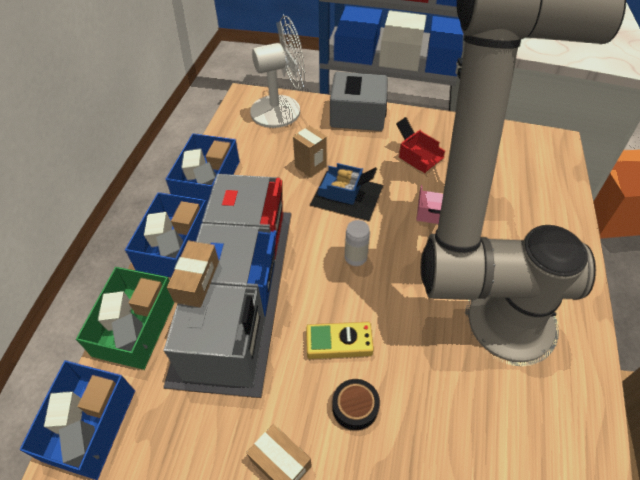

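Scene view: blue tray with glands at about (238,340), grip blade (214,318), tall carton (257,388), blue tab (357,225) between red (340,268) and grey (383,185). Side view: tray (343,183), blade (368,175), blue tab about (267,262). Zooming into both at once.

```bash
python3 - <<'E'
import cv2,numpy as np
s=cv2.imread('pics/s1.png');d=cv2.imread('pics/d1.png')
def c(im,x,y,w=100,h=75):
    o=cv2.resize(im[y:y+h,x:x+w],(400,300),interpolation=cv2.INTER_CUBIC)
    for k in range(0,w,20):
        cv2.putText(o,str(x+k),(int(k*400/w),10),0,.35,(0,0,255),1);cv2.line(o,(int(k*400/w),12),(int(k*400/w),18),(0,0,255))
    for k in range(0,h,15):
        cv2.putText(o,str(y+k),(0,int(k*300/h)+4),0,.35,(0,0,255),1);cv2.line(o,(24,int(k*300/h)),(30,int(k*300/h)),(0,0,255))
    return o
cv2.imwrite('pics/z1.png',np.vstack([np.hstack([c(s,190,297),c(s,320,195)]),np.hstack([c(d,300,150),c(d,220,215)])]))
E
```

```text
(no output)
```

View pics/z1.png

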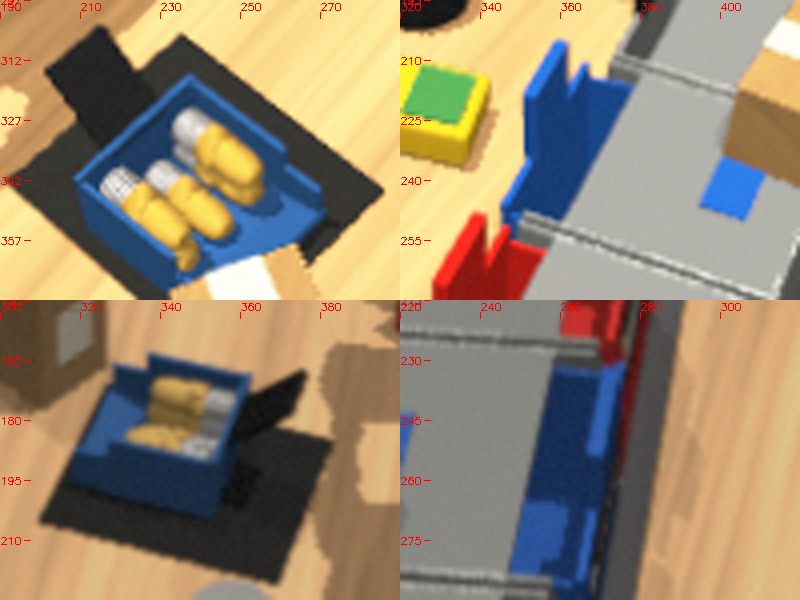

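```bash
python3 - <<'E'
from h import *
np.set_printoptions(precision=1,suppress=True)
q=lambda x,y,cx,cy:(cx+x/4,cy+y/4)
S=lambda x,y:q(x,y,190,297)
D=lambda x,y:q(x,y-300,300,150)
for n,u in(('far',S(183,35)),('right',S(384,190))):print('mat scene',n,onz('scene',u,3))
for n,u in(('bl',D(40,522)),('b',D(278,583)),('r',D(333,440))):print('mat side',n,onz('side',u,3))
print('tray rim',onz('scene',S(78,178),58),onz('scene',S(188,77),58),onz('side',D(250,375),58),onz('side',D(232,450),58))
print('step front sc',onz('scene',S(285,150),58),'lip corner',onz('scene',S(325,210),20))
print('blade top edge scene z100',onz('scene',S(100,27),100),onz('scene',S(47,72),100))
print('blade top 2view',two('scene',S(100,27),'side',D(306,372)))
B=lambda x,y:q(x-400,y,320,195)
C=lambda x,y:q(x-400,y-300,220,215)
print('blue tab top scene z214',onz('scene',B(565,42),214),onz('scene',B(527,90),214))
print('tab side z214',onz('side',C(613,365),214),onz('side',C(600,455),214))
print('panel top sc z160',onz('scene',B(632,82),160),onz('scene',B(505,212),160))
print('red tab top',onz('scene',B(482,215),214))
# tin, tallbox, meter etc.
print('tin top sc',onz('scene',(267,247),120),'side',onz('side',(357,231),120))
print('tallbox top',onz('scene',(257,375),120),onz('side',(309,138),120))
print('meter',onz('scene',(316,219),36),'tape',onz('scene',(323,184),40),'carton',onz('side',(279,455),70),'topbox side',onz('side',(195,262),223))
# roof edges front line: unit roofs
print('roof front blue/red',onz('scene',B(525,215),163),'blue/grey',onz('scene',B(615,60),163),'side',onz('side',C(553,360),163),onz('side',C(508,575),163))
print('pink blade',onz('scene',(180,262),80))
E
```

```text
mat scene far [ 392.8 -242.5    3. ]
mat scene right [ 567.6 -265.2    3. ]
mat side bl [ 564.7 -263.     3. ]
mat side b [ 390.4 -242.     3. ]
mat side r [ 371.6 -387.6    3. ]
tray rim [ 436.6 -383.2   58. ] [ 445. -293.   58.] [ 436.7 -385.3   58. ] [ 436.8 -308.5   58. ]
step front sc [ 524.3 -301.7   58. ] lip corner [ 552.4 -303.8   20. ]
blade top edge scene z100 [ 401.7 -314.7  100. ] [ 397.4 -356.   100. ]
blade top 2view (array([ 401.8, -325.7,  118.4]), np.float64(20.48260023144798))
blue tab top scene z214 [574.6  64.9 214. ] [576.1  12.  214. ]
tab side z214 [576.9  10.2 214. ] [567.   69.9 214. ]
panel top sc z160 [606.  112.5 160. ] [593.7 -38.4 160. ]
red tab top [605.5 -95.  214. ]
tin top sc [ 406.  -113.5  120. ] side [ 407.9 -104.1  120. ]
tallbox top [ 601.3 -412.8  120. ] [ 600.1 -413.8  120. ]
meter [408.3 125.2  36. ] tape [339.5 278.6  40. ] carton [463.6 424.9  70. ] topbox side [709.7 128.7 223. ]
roof front blue/red [606.3 -36.5 163. ] blue/grey [587.9 122.7 163. ] side [627.4 -25.  163. ] [608.  121.1 163. ]
pink blade [ 224.3 -254.3   80. ]
```

Tray foot ≈ (487,-343,3), yaw ≈ -0.10; mat centre ≈ (469,-326); the two views and the given sizes agree. Blue hinge ≈ (597,41,16), rack yaw ≈ 0.115, blue front ajar by ≈ 0.085. First I'll hook the tab from behind with closed fingers.

Call:
{"method": "carry_out", "body": {"plan": [{"tx": 33,"ty": 39,"tz": 4,"rz": -0.0163},{"tx": 33,"ty": 39,"tz": 4,"rz": -0.0163},{"tx": 33,"ty": 39,"tz": 4,"rz": -0.0163},{"tx": 33,"ty": 39,"tz": 4,"rz": -0.0163},{"tx": 33,"ty": 39,"tz": 4,"rz": -0.0163},{"tx": 33,"ty": 39,"tz": 4,"rz": -0.0163},{"tx": 33,"ty": 39,"tz": 4,"rz": -0.0163},{"tx": 33,"ty": 39,"tz": 4,"rz": -0.0163},{"tx": 33,"ty": 39,"tz": 4,"rz": -0.0163},{"tx": 33,"ty": 39,"tz": 4,"rz": -0.0163},{"tx": 33,"ty": 39,"tz": 4,"rz": -0.0163},{"tx": 33,"ty": 39,"tz": 4,"rz": -0.0163}], "gripper": 1}}

```text
invalid input at $.plan[0]: expected keys tx, ty, tz, rx, ry, rz
```

Call:
{"method": "carry_out", "body": {"plan": [{"tx": 25,"ty": 35},{"tx": 25,"ty": 35},{}]}}

```text
invalid input at $.plan[0]: expected keys tx, ty, tz, rx, ry, rz
```

```bash
python3 - <<'E'
from h import *
m=bot.camera_model('wrist');im=snap('wrist','w1.png')
o=bot.get_obs();print(o['tool_pos'],o['tcp_rot'],o['grip_width'],o['time'])
print(proj('wrist',[[572,40,213],[600,40,163]],m))
E
```

```text
[ 160.03799918 -499.73796072  226.24200942] [-3.14055491e+00 -1.43173340e-04  3.09812276e-01] 91.96681725728945 0.15
[[ 87820.33829842 115358.65497446]
 [  6418.33591892   9090.94000017]]
```

View pics/w1.png

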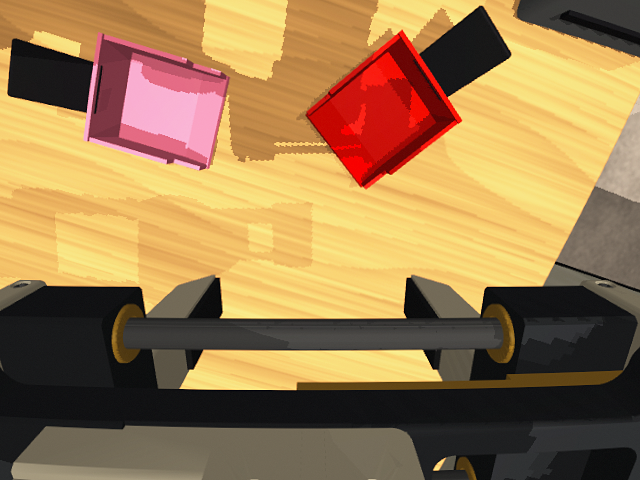

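The move was refused (all six keys are needed), so this view shows only the start pose: look-alike trays in pink (160,100) and red (385,110), nothing to act on. Repeating the move.

Call:
{"method": "carry_out", "body": {"plan": [{"tx": 33,"ty": 39,"tz": 4,"rx": 0,"ry": 0,"rz": -0.0163},{"tx": 33,"ty": 39,"tz": 4,"rx": 0,"ry": 0,"rz": -0.0163},{"tx": 33,"ty": 39,"tz": 4,"rx": 0,"ry": 0,"rz": -0.0163},{"tx": 33,"ty": 39,"tz": 4,"rx": 0,"ry": 0,"rz": -0.0163},{"tx": 33,"ty": 39,"tz": 4,"rx": 0,"ry": 0,"rz": -0.0163},{"tx": 33,"ty": 39,"tz": 4,"rx": 0,"ry": 0,"rz": -0.0163},{"tx": 33,"ty": 39,"tz": 4,"rx": 0,"ry": 0,"rz": -0.0163},{"tx": 33,"ty": 39,"tz": 4,"rx": 0,"ry": 0,"rz": -0.0163},{"tx": 33,"ty": 39,"tz": 4,"rx": 0,"ry": 0,"rz": -0.0163},{"tx": 33,"ty": 39,"tz": 4,"rx": 0,"ry": 0,"rz": -0.0163},{"tx": 33,"ty": 39,"tz": 4,"rx": 0,"ry": 0,"rz": -0.0163},{"tx": 33,"ty": 39,"tz": 4,"rx": 0,"ry": 0,"rz": -0.0163}], "gripper": 1}}

```text
time: 1.35
tool_pos: [547.4, -41.4, 273.6]
tcp_rot: [3.141, 0.0, 0.114]
contact_force: [1.6, -0.9, 0.4]
grip_width: 2.1
finger_force: 0.0
```

Call:
{"method": "carry_out", "body": {"plan": [{"tx": 30,"ty": 38,"tz": 0,"rx": 0,"ry": 0,"rz": 0},{"tx": 29,"ty": 37,"tz": 0,"rx": 0,"ry": 0,"rz": 0},{"tx": 0,"ty": 0,"tz": -25,"rx": 0,"ry": 0,"rz": 0},{"tx": 0,"ty": 0,"tz": -25,"rx": 0,"ry": 0,"rz": 0},{"tx": 0,"ty": 0,"tz": 0,"rx": 0,"ry": 0,"rz": 0}]}}

```text
time: 1.85
tool_pos: [603.5, 32.2, 219.5]
tcp_rot: [-3.14, 0.008, 0.115]
contact_force: [-0.6, 1.0, 0.6]
grip_width: 0.8
finger_force: 0.0
```

```bash
python3 - <<'E'
from h import *
m=bot.camera_model('wrist');im=snap('wrist','w2.png')
print(proj('wrist',[[572,40,213],[600,40,163]],m))
E
```

```text
[[292.00431531 340.10855823]
 [300.70233515 260.12314811]]
```

View pics/w2.png

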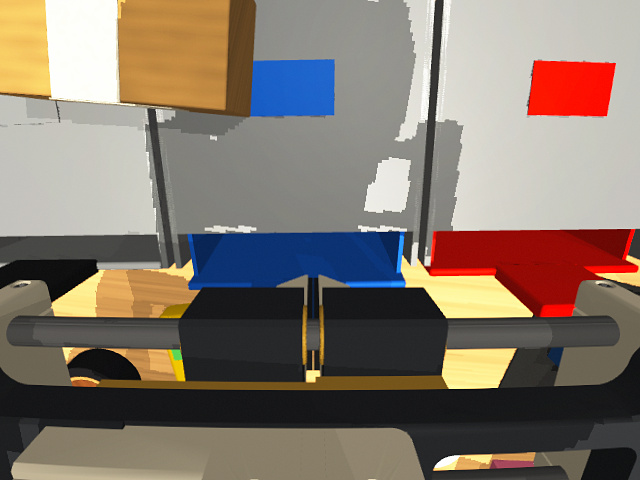

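Wrist view: roof edge at row 233, blue panel's upper edge from (192,286) to (404,286), closed fingers' tips at about (312,277); tab hidden by the fingers.

```bash
python3 - <<'E'
from h import *
np.set_printoptions(precision=1,suppress=True)
for u,z in(((191,234),163),((404,232),163),((190,288),161),((404,287),161),((470,276),161),((630,270),161)): print(u,onz('wrist',u,z))
o=bot.get_obs();print(o['tool_pos'],o['contact_force'],proj('wrist',o['tool_pos']))
E
```

```text
(191, 234) [610.  112.7 163. ]
(404, 232) [627.3 -25.1 163. ]
(190, 288) [570.2 113.6 161. ]
(404, 287) [588.2 -33.1 161. ]
(470, 276) [601.3 -77.  161. ]
(630, 270) [ 618.3 -192.3  161. ]
[604.5  31.8 221.9] [ 0.4 -1.1 -0.4] [[312.9 294.7]]
```

Call:
{"method": "carry_out", "body": {"plan": [{"tx": 0,"ty": 4,"tz": -18,"rx": 0,"ry": 0,"rz": 0},{"tx": 0,"ty": 4,"tz": -17,"rx": 0,"ry": 0,"rz": 0},{"tx": -12,"ty": -1.4,"tz": -1,"rx": 0,"ry": 0,"rz": 0},{"tx": -12,"ty": -1.4,"tz": -1,"rx": 0,"ry": 0,"rz": 0},{"tx": -12,"ty": -1.4,"tz": -1,"rx": 0,"ry": 0,"rz": 0},{"tx": -12,"ty": -1.4,"tz": -4,"rx": 0,"ry": 0,"rz": 0},{"tx": -12,"ty": -1.4,"tz": -4,"rx": 0,"ry": 0,"rz": 0},{"tx": -11,"ty": -1.3,"tz": -6,"rx": 0,"ry": 0,"rz": 0},{"tx": -12,"ty": -1.4,"tz": -6,"rx": 0,"ry": 0,"rz": 0},{"tx": 0,"ty": 0,"tz": 0,"rx": 0,"ry": 0,"rz": 0}]}}

```text
time: 2.9
tool_pos: [522.1, 29.4, 166.9]
tcp_rot: [3.141, -0.001, 0.113]
contact_force: [-0.1, 0.2, 0.2]
grip_width: 0.3
finger_force: 0.0
```

Call:
{"method": "carry_out", "body": {"plan": [{"tx": -10,"ty": -1.1,"tz": -7,"rx": 0,"ry": 0,"rz": 0},{"tx": -9,"ty": -1,"tz": -7,"rx": 0,"ry": 0,"rz": 0},{"tx": -9,"ty": -1,"tz": -7,"rx": 0,"ry": 0,"rz": 0},{"tx": -3,"ty": 0,"tz": -2,"rx": 0,"ry": 0,"rz": 0}]}}

```text
time: 3.3
tool_pos: [493.6, 26.2, 144.2]
tcp_rot: [3.14, -0.006, 0.114]
contact_force: [5.3, -0.7, 7.3]
grip_width: 0.7
finger_force: 4.4
```

Call:
{"method": "carry_out", "body": {"plan": [{"tx": -4,"ty": 0,"tz": 0,"rx": 0,"ry": 0,"rz": 0},{"tx": -4,"ty": 0,"tz": 0,"rx": 0,"ry": 0,"rz": 0}]}}

```text
time: 3.5
tool_pos: [491.2, 26.3, 146.1]
tcp_rot: [3.139, -0.018, 0.113]
contact_force: [21.2, 0.9, 2.0]
grip_width: 0.6
finger_force: 8.5
```

Stop reached: force rises to 21 N at the predicted tool x (491 against 494). Now release and go to the tray.

Call:
{"method": "carry_out", "body": {"plan": [{"tx": 12,"ty": 1,"tz": 8,"rx": 0,"ry": 0,"rz": 0},{"tx": 4,"ty": 0,"tz": 40,"rx": 0,"ry": 0,"rz": 0},{"tx": 0,"ty": 0,"tz": 45,"rx": 0,"ry": 0,"rz": 0},{"tx": -12,"ty": -20,"tz": 25,"rx": 0,"ry": 0,"rz": 0.151},{"tx": -14,"ty": -32,"tz": 5,"rx": 0,"ry": 0,"rz": 0.151},{"tx": -14,"ty": -32,"tz": 0,"rx": 0,"ry": 0,"rz": 0.151},{"tx": -14,"ty": -32,"tz": 0,"rx": 0,"ry": 0,"rz": 0.151},{"tx": -14,"ty": -32,"tz": 0,"rx": 0,"ry": 0,"rz": 0.151},{"tx": -14,"ty": -32,"tz": 0,"rx": 0,"ry": 0,"rz": 0.151},{"tx": -14,"ty": -32,"tz": 0,"rx": 0,"ry": 0,"rz": 0.151},{"tx": -14,"ty": -32,"tz": 0,"rx": 0,"ry": 0,"rz": 0.151},{"tx": -14,"ty": -32,"tz": 0,"rx": 0,"ry": 0,"rz": 0.149}]}}

```text
time: 4.7
tool_pos: [378.8, -242.3, 266.7]
tcp_rot: [3.14, 0.001, 1.434]
contact_force: [0.5, -0.0, 0.8]
grip_width: 0.6
finger_force: 0.0
```

```bash
python3 - <<'E'
from h import *
np.set_printoptions(precision=1,suppress=True)
o=bot.get_obs();print(o['tool_pos'],o['tcp_rot'],o['joint_positions'])
for u,z in(((137,292),45),((185,295),45),((185,250),100),((165,280),3)):print(onz('scene',u,z))
# blue tab at scene: mask
snap('side','d2.png')
im=snap('scene','s2.png');h=cv2.cvtColor(im,cv2.COLOR_RGB2HSV)
k=cv2.inRange(h,(105,150,60),(125,255,255))
n,l,s,c=cv2.connectedComponentsWithStats(k)
for i in range(1,n):
    if s[i,4]>100 and 180<c[i][0]<450:print(s[i],c[i])
H=np.array([599.8,41.6,16]);u=np.array([.9934,.1147,0]);v=np.array([-.1147,.9934,0]);
a=.75
P=lambda x,y,z:H+u*(x*np.cos(a)-z*np.sin(a))+v*y+np.array([0,0,x*np.sin(a)+z*np.cos(a)])
print(proj('scene',[P(-8,30,198),P(-8,-30,198),P(-6,-75,146),P(-6,75,146)]))
E
```

```text
[ 378.8 -242.3  266.7] [3.1 0.  1.4] [-0.7  0.2  1.6  0.   1.3 -0.6]
[ 176.6 -373.3   45. ]
[ 286.9 -310.1   45. ]
[ 221.2 -227.1  100. ]
[ 175.6 -284.1    3. ]
[ 310  209   69   54 1993] [341.1 231.6]
[396 235  15  15 145] [402.7 241.7]
[ 351  283  140  197 6897] [421.7 390.6]
[ 208  316   63   53 1054] [239.4 344.2]
[[318.7 207.8]
 [308.9 221.3]
 [313.9 246.7]
 [337.  212.3]]
```

Blue front's mask (left edge 310, top 209) matches the prediction for 0.75 rad (309, 208): it's at the stop. Now tilt the tool to the pre-grasp pose.

Call:
{"method": "carry_out", "body": {"plan": [{"tx": -2,"ty": -14,"tz": -10,"rx": -0.0131,"ry": -0.13,"rz": 0},{"tx": -2,"ty": -14,"tz": -18,"rx": -0.0131,"ry": -0.13,"rz": 0},{"tx": -2,"ty": -14,"tz": -18,"rx": -0.0131,"ry": -0.13,"rz": 0},{"tx": -2,"ty": -14,"tz": -18,"rx": -0.0131,"ry": -0.13,"rz": 0},{"tx": -2,"ty": -14,"tz": -18,"rx": -0.0131,"ry": -0.13,"rz": 0},{"tx": -2,"ty": -12,"tz": -18,"rx": -0.0131,"ry": -0.13,"rz": 0},{"tx": 0,"ty": 0,"tz": 0,"rx": 0,"ry": 0,"rz": 0}], "gripper": 0.45}}

```text
time: 5.5
tool_pos: [371.6, -303.8, 180.8]
tcp_rot: [2.49, -0.049, 1.454]
contact_force: [-0.7, -0.1, 0.3]
grip_width: 49.3
finger_force: 0.0
```

```bash
cat >> h.py <<'E'
from scipy.spatial.transform import Rotation as Ro
def pose():
    o=bot.get_obs();R=Ro.from_euler('xyz',o['tcp_rot']).as_matrix();return np.array(o['tool_pos']),R,o
E
python3 - <<'E'
from h import *
np.set_printoptions(precision=3,suppress=True)
m=bot.camera_model('wrist');snap('wrist','w3.png')
p,R,o=pose();print(p,o['joint_positions'],o['grip_width']);print(R)
print('G',proj('wrist',[[419,-336,79],[441,-338,58],[399,-335,100]],m))
E
```

```text
[ 371.994 -303.956  181.711] [-1.246  0.165  2.134  0.903  0.8   -1.752] 50.053878809331316
[[ 0.117  0.787  0.605]
 [ 0.992 -0.122 -0.032]
 [ 0.048  0.604 -0.795]]
G [[288.236 271.541]
 [295.752 259.79 ]
 [281.486 286.156]]
```

View pics/w3.png

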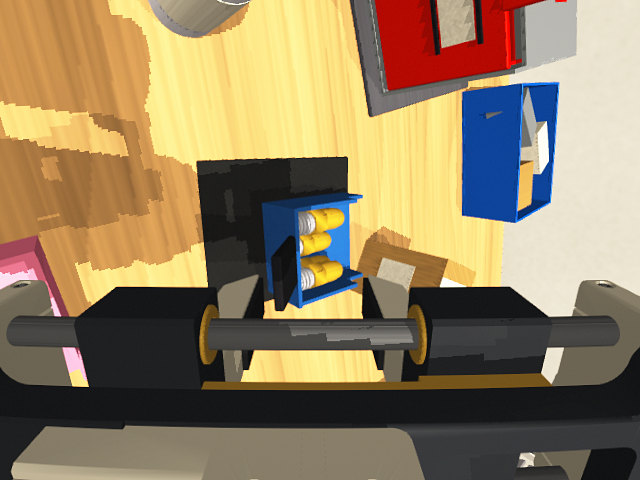

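Wrist view: the blade at about (285,272) sits where I predicted it (288,271); glands in the tray at (320,245). Working out the remaining turn and shift.

```bash
cat >> h.py <<'E'
def goal(yaw,pitch):
    # tool for tray with yaw, tipped lip-down by pitch
    A=np.array([[0,.7071,.7071],[1,0,0],[0,.7071,-.7071]])
    return Ro.from_euler('z',yaw).as_matrix()@Ro.from_euler('y',pitch).as_matrix()@A
def todo(P,G):
    p,R,o=pose();return np.array(P)-p, Ro.from_matrix(G@R.T).as_rotvec()
E
python3 - <<'E'
from h import *
np.set_printoptions(precision=3,suppress=True)
print(todo([372,-331,126],goal(-.1,0)),todo([432,-337,66],goal(-.1,0)))
c=[onz('wrist',u,58) for u in((299,202),(300,306))];print(c)
E
```

```text
(array([  0.006, -27.044, -55.711]), array([-0.063, -0.129,  0.014])) (array([  60.006,  -33.044, -115.711]), array([-0.063, -0.129,  0.014]))
[array([ 453.971, -287.152,   58.   ]), array([ 438.736, -385.403,   58.   ])]
```

Call:
{"method": "carry_out", "body": {"plan": [{"tx": 0,"ty": -9,"tz": -14,"rx": -0.02,"ry": -0.043,"rz": 0.002},{"tx": 0,"ty": -9,"tz": -14,"rx": -0.02,"ry": -0.043,"rz": 0.002},{"tx": 0,"ty": -9,"tz": -14,"rx": -0.02,"ry": -0.043,"rz": 0.001},{"tx": 0,"ty": 0,"tz": -13,"rx": 0,"ry": 0,"rz": 0},{"tx": 0,"ty": 0,"tz": 0,"rx": 0,"ry": 0,"rz": 0}]}}

```text
time: 6.05
tool_pos: [373.2, -330.4, 126.8]
tcp_rot: [2.356, -0.002, 1.466]
contact_force: [0.3, -0.7, -0.2]
grip_width: 50.4
finger_force: 0.0
```

```bash
python3 - <<'E'
from h import *
np.set_printoptions(precision=3,suppress=True)
p,R,o=pose();print(p,o['joint_positions'])
print(todo([432,-337,66],goal(-.11,0)))
E
```

```text
[ 373.25  -330.436  126.818] [-1.343  0.348  2.238  1.311  0.765 -2.335]
(array([ 58.75 ,  -6.564, -60.818]), array([-0.002,  0.   , -0.005]))
```

Call:
{"method": "carry_out", "body": {"plan": [{"tx": 15,"ty": -1.6,"tz": -15,"rx": 0,"ry": 0,"rz": 0},{"tx": 15,"ty": -1.6,"tz": -15,"rx": 0,"ry": 0,"rz": 0},{"tx": 15,"ty": -1.7,"tz": -15,"rx": 0,"ry": 0,"rz": 0},{"tx": 14,"ty": -1.7,"tz": -15,"rx": 0,"ry": 0,"rz": 0},{"tx": 0,"ty": 0,"tz": 0,"rx": 0,"ry": 0,"rz": 0}]}}

```text
time: 6.55
tool_pos: [433.8, -336.8, 67.5]
tcp_rot: [2.354, 0.001, 1.469]
contact_force: [-0.3, -0.0, -0.2]
grip_width: 50.6
finger_force: 0.0
```

Call:
{"method": "carry_out", "body": {"plan": [{"tx": 0,"ty": 0,"tz": 0,"rx": 0,"ry": 0,"rz": 0},{"tx": 0,"ty": 0,"tz": 0,"rx": 0,"ry": 0,"rz": 0},{"tx": 0,"ty": 0,"tz": 0,"rx": 0,"ry": 0,"rz": 0},{"tx": 0,"ty": 0,"tz": 0,"rx": 0,"ry": 0,"rz": 0},{"tx": 0,"ty": 0,"tz": 0,"rx": 0,"ry": 0,"rz": 0},{"tx": 0,"ty": 0,"tz": 0,"rx": 0,"ry": 0,"rz": 0}], "gripper": 1}}

```text
time: 7.15
tool_pos: [430.9, -337.5, 66.9]
tcp_rot: [2.356, 0.002, 1.465]
contact_force: [3.8, 1.7, 2.2]
grip_width: 8.0
finger_force: 29.9
```

```bash
python3 - <<'E'
from h import *
np.set_printoptions(precision=3,suppress=True)
p,R,o=pose();print(p,o['joint_positions'],o['grip_width'],o['finger_force']);print(R)
E
```

```text
[ 430.916 -337.548   66.918] [-1.191  0.536  2.194  1.603  0.675 -2.542] 7.961048728102387 29.932047128677368
[[ 0.106  0.703  0.703]
 [ 0.994 -0.074 -0.076]
 [-0.002  0.707 -0.707]]
```

Call:
{"method": "carry_out", "body": {"plan": [{"tx": 0,"ty": 0,"tz": 10,"rx": 0,"ry": 0,"rz": 0},{"tx": 0,"ty": 0,"tz": 20,"rx": 0,"ry": 0,"rz": 0},{"tx": 0,"ty": 0,"tz": 30,"rx": 0,"ry": 0,"rz": 0},{"tx": 0,"ty": 0,"tz": 30,"rx": 0,"ry": 0,"rz": 0},{"tx": 0,"ty": 0,"tz": 30,"rx": 0,"ry": 0,"rz": 0},{"tx": 0,"ty": 0,"tz": 30,"rx": 0,"ry": 0,"rz": 0},{"tx": 0,"ty": 5,"tz": 25,"rx": 0,"ry": 0,"rz": 0},{"tx": 0,"ty": 15,"tz": 15,"rx": 0,"ry": 0,"rz": 0},{"tx": 0,"ty": 25,"tz": 3,"rx": 0,"ry": 0,"rz": 0},{"tx": 0,"ty": 30,"tz": 0,"rx": 0,"ry": 0,"rz": 0.02}]}}

```text
time: 8.15
tool_pos: [430.7, -261.6, 259.7]
tcp_rot: [2.357, 0.002, 1.485]
contact_force: [0.3, 0.8, -5.1]
grip_width: 7.9
finger_force: 30.0
```

```bash
python3 - <<'E'
from h import *
np.set_printoptions(precision=3,suppress=True)
p,R,o=pose();print(p,o['joint_positions'],o['grip_width'],o['finger_force'])
print(todo([424,21,250],goal(.115,0)))
E
```

```text
[ 430.727 -261.564  259.706] [-1.106  0.029  2.112  0.99   0.804 -1.67 ] 7.890967444865414 29.982448518276215
(array([ -6.727, 282.564,  -9.706]), array([ 0.002, -0.   ,  0.2  ]))
```

Call:
{"method": "carry_out", "body": {"plan": [{"tx": 0,"ty": 25,"tz": 0,"rx": 0,"ry": 0,"rz": 0.02},{"tx": 0,"ty": 25,"tz": 0,"rx": 0,"ry": 0,"rz": 0.02},{"tx": -1,"ty": 25,"tz": 0,"rx": 0,"ry": 0,"rz": 0.02},{"tx": -1,"ty": 25,"tz": 0,"rx": 0,"ry": 0,"rz": 0.02},{"tx": -1,"ty": 25,"tz": 0,"rx": 0,"ry": 0,"rz": 0.02},{"tx": -1,"ty": 25,"tz": 0,"rx": 0,"ry": 0,"rz": 0.02},{"tx": -1,"ty": 25,"tz": 0,"rx": 0,"ry": 0,"rz": 0.02},{"tx": -1,"ty": 25,"tz": -2,"rx": 0,"ry": 0,"rz": 0.02},{"tx": -1,"ty": 25,"tz": -2,"rx": 0,"ry": 0,"rz": 0.02},{"tx": 0,"ty": 25,"tz": -2,"rx": 0,"ry": 0,"rz": 0.02},{"tx": 0,"ty": 20,"tz": -2,"rx": 0,"ry": 0,"rz": 0},{"tx": 0,"ty": 12,"tz": -1,"rx": 0,"ry": 0,"rz": 0}]}}

```text
time: 9.35
tool_pos: [422.8, 21.6, 249.4]
tcp_rot: [2.358, -0.0, 1.688]
contact_force: [-0.1, -0.2, -3.9]
grip_width: 8.0
finger_force: 30.0
```

```bash
python3 - <<'E'
from h import *
np.set_printoptions(precision=3,suppress=True)
p,R,o=pose();print(p,o['joint_positions'],o['grip_width'])
print(todo([424,21,250],goal(.115,0)))
H=np.array([599.8,41.6,16]);u=np.array([.9934,.1147,0]);prev=p
for f,h in((0,185),(15,178),(30,168),(45,152),(60,140),(72,132),(80,130)):
    r=np.radians(f);x,z=116.7,-48.7
    L=np.array([-60,h]);T=L-[x*np.cos(r)+z*np.sin(r),-x*np.sin(r)+z*np.cos(r)]
    W=H+u*T[0]+[0,0,T[1]];print(f,W,W-prev);prev=W
E
```

```text
[422.757  21.565 249.411] [-0.415 -0.222  2.356  0.916  0.468 -1.255] 7.989536313947329
(array([ 1.243, -0.565,  0.589]), array([ 0.   , -0.002, -0.002]))
0 [424.266  21.333 249.7  ] [ 1.509 -0.233  0.289]
15 [440.738  23.234 271.245] [16.472  1.902 21.545]
30 [463.987  25.919 284.525] [23.249  2.684 13.281]
45 [492.43   29.203 284.955] [28.443  3.284  0.43 ]
60 [524.128  32.863 281.415] [31.698  3.66  -3.54 ]
72 [550.382  35.894 274.037] [26.254  3.031 -7.378]
80 [567.709  37.895 269.384] [17.326  2.001 -4.654]
```

Call:
{"method": "carry_out", "body": {"plan": [{"tx": 5.5,"ty": 0.6,"tz": 7.2,"rx": -0.01,"ry": 0.0867,"rz": 0},{"tx": 5.5,"ty": 0.6,"tz": 7.2,"rx": -0.01,"ry": 0.0867,"rz": 0},{"tx": 5.5,"ty": 0.6,"tz": 7.2,"rx": -0.01,"ry": 0.0867,"rz": 0},{"tx": 7.7,"ty": 0.9,"tz": 4.4,"rx": -0.01,"ry": 0.0867,"rz": 0},{"tx": 7.7,"ty": 0.9,"tz": 4.4,"rx": -0.01,"ry": 0.0867,"rz": 0},{"tx": 7.7,"ty": 0.9,"tz": 4.4,"rx": -0.01,"ry": 0.0867,"rz": 0},{"tx": 9.5,"ty": 1.1,"tz": 0.1,"rx": -0.01,"ry": 0.0867,"rz": 0},{"tx": 9.5,"ty": 1.1,"tz": 0.1,"rx": -0.01,"ry": 0.0867,"rz": 0},{"tx": 9.5,"ty": 1.1,"tz": 0.1,"rx": -0.01,"ry": 0.0867,"rz": 0},{"tx": 0,"ty": 0,"tz": 0,"rx": 0,"ry": 0,"rz": 0}]}}

```text
time: 10.35
tool_pos: [491.3, 30.0, 280.1]
tcp_rot: [3.099, -0.01, 1.689]
contact_force: [0.0, -0.7, -3.0]
grip_width: 7.8
finger_force: 30.0
```

```bash
python3 - <<'E'
from h import *
np.set_printoptions(precision=3,suppress=True)
p,R,o=pose();print(p,o['joint_positions'],o['grip_width'])
for P,f in(([492.4,29.2,285],45),([524.1,32.9,281.4],60),([550.4,35.9,274],72)):print(todo(P,goal(.115,np.radians(f))))
E
```

```text
[491.262  29.994 280.077] [-0.108  0.218  1.549  0.02   1.336 -0.23 ] 7.837260605805193
(array([ 1.138, -0.794,  4.923]), array([-0.015,  0.041, -0.003]))
(array([32.838,  2.906,  1.323]), array([-0.046,  0.301, -0.002]))
(array([59.138,  5.906, -6.077]), array([-0.07 ,  0.509, -0.001]))
```

Call:
{"method": "carry_out", "body": {"plan": [{"tx": 8.5,"ty": 0.8,"tz": 1,"rx": -0.01,"ry": 0.0727,"rz": 0},{"tx": 8.5,"ty": 0.8,"tz": 0,"rx": -0.01,"ry": 0.0727,"rz": 0},{"tx": 8.5,"ty": 0.8,"tz": 0,"rx": -0.01,"ry": 0.0727,"rz": 0},{"tx": 8.5,"ty": 0.8,"tz": -1,"rx": -0.01,"ry": 0.0727,"rz": 0},{"tx": 8.5,"ty": 0.9,"tz": -2,"rx": -0.01,"ry": 0.0727,"rz": 0},{"tx": 8.5,"ty": 0.9,"tz": -2,"rx": -0.01,"ry": 0.0727,"rz": 0},{"tx": 8.1,"ty": 0.9,"tz": -2,"rx": -0.01,"ry": 0.0727,"rz": 0},{"tx": 0,"ty": 0,"tz": 0,"rx": 0,"ry": 0,"rz": 0},{"tx": 0,"ty": 0,"tz": 0,"rx": 0,"ry": 0,"rz": 0},{"tx": 0,"ty": 0,"tz": 0,"rx": 0,"ry": 0,"rz": 0},{"tx": 0,"ty": 0,"tz": 0,"rx": 0,"ry": 0,"rz": 0}]}}

```text
time: 11.45
tool_pos: [548.5, 35.7, 277.5]
tcp_rot: [-2.679, 0.001, 1.687]
contact_force: [-0.8, 0.5, -1.6]
grip_width: 8.1
finger_force: 30.0
```

```bash
python3 - <<'E'
from h import *
np.set_printoptions(precision=3,suppress=True)
p,R,o=pose();print(p,o['contact_force'],o['joint_positions'])
a=snap('scene','s3.png');b=snap('wrist','w4.png');c=snap('side','d3.png')
z=np.hstack([cv2.resize(a[150:330,260:500],(400,300)),cv2.resize(c[170:320,150:350],(400,300))])
z=np.vstack([z,cv2.resize(b[180:480,:],(800,300))]);cv2.imwrite('pics/z3.png',z[:,:,::-1])
E
```

```text
[548.508  35.707 277.461] [-0.77   0.462 -1.648] [-0.035  0.659  0.951 -0.074  1.989 -0.165]
```

View pics/z3.png

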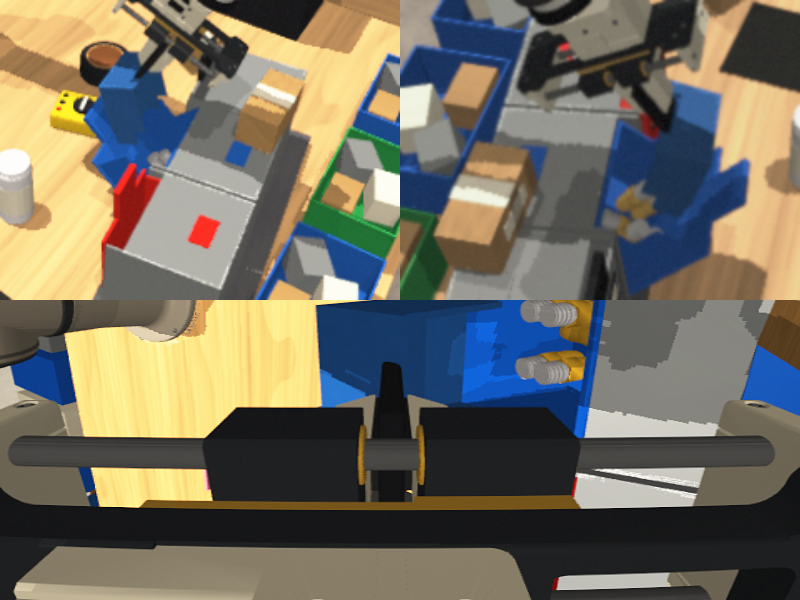

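Glands are in the blue bin (scene crop (155,158), wrist crop (550,310) and (550,368)); at least four are visible, so I'll tip a little further to be sure and count.

Call:
{"method": "carry_out", "body": {"plan": [{"tx": 8,"ty": 0.9,"tz": -1,"rx": -0.01,"ry": 0.07,"rz": 0},{"tx": 8,"ty": 0.9,"tz": -1,"rx": -0.01,"ry": 0.07,"rz": 0},{"tx": 0,"ty": 0,"tz": 0,"rx": -0.006,"ry": 0.05,"rz": 0},{"tx": 0,"ty": 0,"tz": 0,"rx": 0,"ry": 0,"rz": 0},{"tx": 0,"ty": 0,"tz": 0,"rx": 0,"ry": 0,"rz": 0},{"tx": 0,"ty": 0,"tz": 0,"rx": 0,"ry": 0,"rz": 0},{"tx": 0,"ty": 0,"tz": 0,"rx": 0,"ry": 0,"rz": 0}]}}

```text
time: 12.3
tool_pos: [564.8, 37.6, 275.1]
tcp_rot: [-2.486, 0.005, 1.687]
contact_force: [-0.5, 0.2, -1.7]
grip_width: 7.8
finger_force: 30.0
```

```bash
python3 - <<'E'
from h import *
np.set_printoptions(precision=3,suppress=True)
p,R,o=pose();print(p,o['contact_force'],o['joint_positions'],todo([424,21,255],goal(.115,0)))
b=snap('wrist','w5.png')
E
```

```text
[564.843  37.562 275.129] [-0.515  0.194 -1.726] [-0.02   0.835  0.707 -0.111  2.247 -0.176] (array([-140.843,  -16.562,  -20.129]), array([ 0.17 , -1.431,  0.002]))
```

View pics/w5.png

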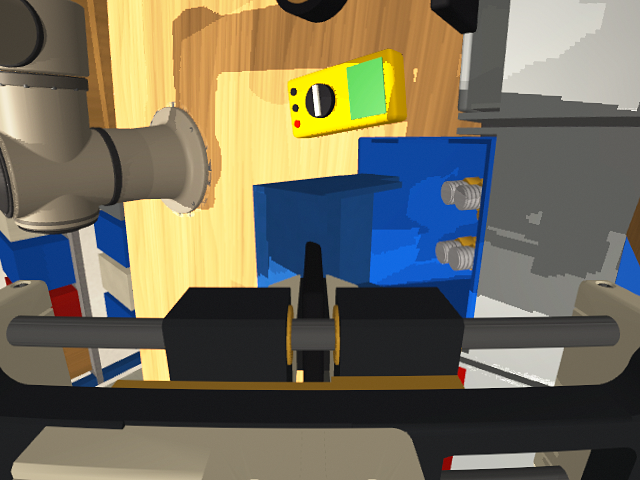

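Four glands show in the bin, at (460,193) and (455,252) in pairs; the gripper hides the rest. The wrist load (1.7 N) fits an empty tray. Untipping, then counting.

Call:
{"method": "carry_out", "body": {"plan": [{"tx": -12,"ty": -1.4,"tz": 2,"rx": 0.0142,"ry": -0.119,"rz": 0},{"tx": -12,"ty": -1.4,"tz": 2,"rx": 0.0142,"ry": -0.119,"rz": 0},{"tx": -12,"ty": -1.4,"tz": 2,"rx": 0.0142,"ry": -0.119,"rz": 0},{"tx": -12,"ty": -1.4,"tz": 2,"rx": 0.0142,"ry": -0.119,"rz": 0},{"tx": -12,"ty": -1.4,"tz": 2,"rx": 0.0142,"ry": -0.119,"rz": 0},{"tx": -12,"ty": -1.4,"tz": 2,"rx": 0.0142,"ry": -0.119,"rz": 0},{"tx": -12,"ty": -1.4,"tz": 2,"rx": 0.0142,"ry": -0.119,"rz": 0},{"tx": -12,"ty": -1.4,"tz": 0,"rx": 0.0142,"ry": -0.119,"rz": 0},{"tx": -12,"ty": -1.4,"tz": -2,"rx": 0.0142,"ry": -0.119,"rz": 0},{"tx": -12,"ty": -1.4,"tz": -4,"rx": 0.0142,"ry": -0.119,"rz": 0},{"tx": -12,"ty": -1.4,"tz": -4,"rx": 0.0142,"ry": -0.119,"rz": 0},{"tx": -9,"ty": -1,"tz": -4,"rx": 0.0142,"ry": -0.119,"rz": 0}]}}

```text
time: 13.55
tool_pos: [424.5, 24.5, 274.4]
tcp_rot: [2.4, -0.006, 1.692]
contact_force: [0.4, 1.4, -2.9]
grip_width: 7.6
finger_force: 30.0
```

```bash
python3 - <<'E'
from h import *
np.set_printoptions(precision=3,suppress=True)
p,R,o=pose();print(p,o['contact_force'],o['joint_positions'],todo([424,21,255],goal(.115,0)),todo([431,-337,255],goal(-.105,0)))
a=snap('scene','s4.png');c=snap('side','d4.png');b=snap('wrist','w6.png')
z=np.hstack([cv2.resize(a[190:280,300:420],(400,300)),cv2.resize(c[220:310,200:320],(400,300))])
z=np.vstack([z,cv2.resize(b[0:300,:],(800,300))]);cv2.imwrite('pics/z4.png',z[:,:,::-1])
E
```

```text
[424.46   24.512 274.413] [ 0.35   1.356 -2.942] [-0.384 -0.252  2.264  0.672  0.56  -0.977] (array([ -0.46 ,  -3.512, -19.413]), array([-0.001, -0.044, -0.007])) (array([   6.54 , -361.512,  -19.413]), array([-0.006, -0.044, -0.227]))
```

View pics/z4.png

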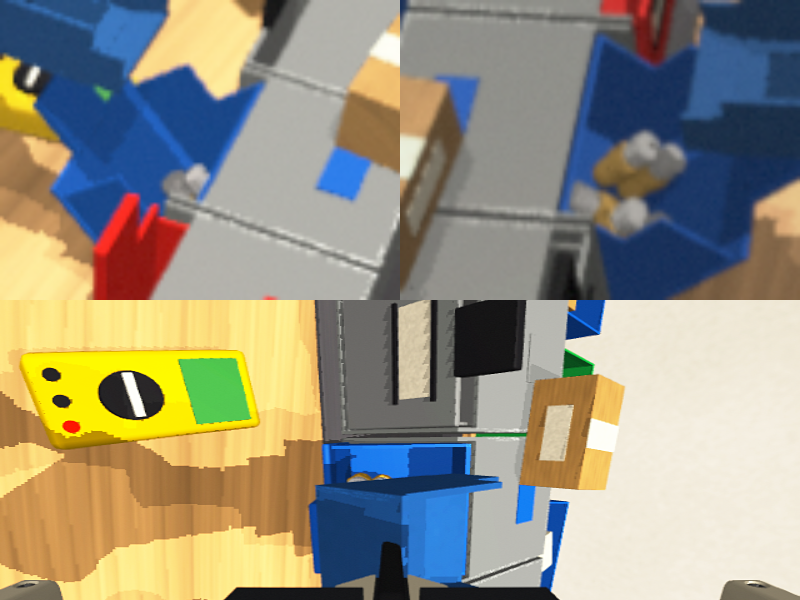

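Tray is empty (wrist crop (430,530)); glands lie in the bin (side crop (585–680,140–225)), none on the table. Carrying the tray back.

Call:
{"method": "carry_out", "body": {"plan": [{"tx": 0,"ty": -15,"tz": -2,"rx": 0,"ry": -0.011,"rz": -0.019},{"tx": 0,"ty": -30,"tz": -2,"rx": -0.002,"ry": -0.011,"rz": -0.019},{"tx": 0,"ty": -33,"tz": -2,"rx": -0.002,"ry": -0.011,"rz": -0.019},{"tx": 0,"ty": -33,"tz": -2,"rx": -0.002,"ry": -0.011,"rz": -0.019},{"tx": 0,"ty": -33,"tz": 0,"rx": 0,"ry": 0,"rz": -0.019},{"tx": 1,"ty": -33,"tz": 0,"rx": 0,"ry": 0,"rz": -0.019},{"tx": 1,"ty": -33,"tz": 0,"rx": 0,"ry": 0,"rz": -0.019},{"tx": 1,"ty": -33,"tz": 0,"rx": 0,"ry": 0,"rz": -0.019},{"tx": 1,"ty": -33,"tz": -5,"rx": 0,"ry": 0,"rz": -0.019},{"tx": 1,"ty": -33,"tz": -10,"rx": 0,"ry": 0,"rz": -0.019},{"tx": 1,"ty": -33,"tz": -15,"rx": 0,"ry": 0,"rz": -0.019},{"tx": 0,"ty": -17,"tz": -20,"rx": 0,"ry": 0,"rz": -0.018}]}}

```text
time: 14.9
tool_pos: [434.3, -339.5, 217.7]
tcp_rot: [2.361, 0.005, 1.464]
contact_force: [-0.1, 0.9, -1.7]
grip_width: 7.7
finger_force: 30.0
```

Call:
{"method": "carry_out", "body": {"plan": [{"tx": 0,"ty": 0,"tz": -25,"rx": 0,"ry": 0,"rz": 0},{"tx": 0,"ty": 0,"tz": -25,"rx": 0,"ry": 0,"rz": 0},{"tx": 0,"ty": 0,"tz": -25,"rx": 0,"ry": 0,"rz": 0},{"tx": 0,"ty": 0,"tz": 0,"rx": 0,"ry": 0,"rz": 0}]}}

```text
time: 15.3
tool_pos: [433.7, -334.7, 139.4]
tcp_rot: [2.364, -0.003, 1.467]
contact_force: [0.7, 1.0, -2.0]
grip_width: 7.9
finger_force: 30.0
```

```bash
python3 - <<'E'
from h import *
np.set_printoptions(precision=3,suppress=True)
p,R,o=pose();print(p,o['contact_force'],o['joint_positions'],todo([430.9,-337.5,66.9],goal(-.105,0)))
E
```

```text
[ 433.69  -334.704  139.411] [ 0.733  0.964 -2.031] [-1.179  0.358  2.136  1.309  0.694 -2.157] (array([ -2.79 ,  -2.796, -72.511]), array([-0.004, -0.008, -0.001]))
```

Call:
{"method": "carry_out", "body": {"plan": [{"tx": -3,"ty": -3,"tz": -25,"rx": -0.004,"ry": -0.008,"rz": 0},{"tx": 0,"ty": 0,"tz": -20,"rx": 0,"ry": 0,"rz": 0},{"tx": 0,"ty": 0,"tz": -12,"rx": 0,"ry": 0,"rz": 0},{"tx": 0,"ty": 0,"tz": -7,"rx": 0,"ry": 0,"rz": 0},{"tx": 0,"ty": 0,"tz": -4,"rx": 0,"ry": 0,"rz": 0},{"tx": 0,"ty": 0,"tz": 0,"rx": 0,"ry": 0,"rz": 0}]}}

```text
time: 15.9
tool_pos: [431.3, -338.9, 74.8]
tcp_rot: [2.35, 0.006, 1.466]
contact_force: [0.2, 0.1, -2.5]
grip_width: 7.5
finger_force: 30.0
```

Call:
{"method": "carry_out", "body": {"plan": [{"tx": 0,"ty": 0,"tz": -2,"rx": 0,"ry": 0,"rz": 0},{"tx": 0,"ty": 0,"tz": -2,"rx": 0,"ry": 0,"rz": 0},{"tx": 0,"ty": 0,"tz": 0,"rx": 0,"ry": 0,"rz": 0}]}}

```text
time: 16.2
tool_pos: [430.5, -338.3, 70.5]
tcp_rot: [2.351, 0.006, 1.465]
contact_force: [0.1, 0.3, -1.9]
grip_width: 7.7
finger_force: 30.0
```

Call:
{"method": "carry_out", "body": {"plan": [{"tx": 0,"ty": 0,"tz": -2,"rx": 0,"ry": 0,"rz": 0},{"tx": 0,"ty": 0,"tz": -1.5,"rx": 0,"ry": 0,"rz": 0},{"tx": 0,"ty": 0,"tz": -0.5,"rx": 0,"ry": 0,"rz": 0},{"tx": 0,"ty": 0,"tz": 0,"rx": 0,"ry": 0,"rz": 0}]}}

```text
time: 16.6
tool_pos: [430.4, -338.2, 66.2]
tcp_rot: [2.351, 0.005, 1.465]
contact_force: [0.4, -0.4, -2.9]
grip_width: 8.1
finger_force: 30.0
```

Call:
{"method": "carry_out", "body": {"plan": [{"tx": 0,"ty": 0,"tz": -1,"rx": 0,"ry": 0,"rz": 0},{"tx": 0,"ty": 0,"tz": 0,"rx": 0,"ry": 0,"rz": 0}]}}

```text
time: 16.8
tool_pos: [430.6, -338.4, 65.7]
tcp_rot: [2.35, 0.006, 1.465]
contact_force: [-1.6, 0.4, 2.1]
grip_width: 7.3
finger_force: 30.0
```

Call:
{"method": "carry_out", "body": {"plan": [{"tx": 0,"ty": 0,"tz": -1,"rx": 0,"ry": 0,"rz": 0},{"tx": 0,"ty": 0,"tz": 0,"rx": 0,"ry": 0,"rz": 0}]}}

```text
time: 17.0
tool_pos: [430.8, -338.7, 65.5]
tcp_rot: [2.349, 0.006, 1.465]
contact_force: [-5.9, 0.8, 10.1]
grip_width: 8.0
finger_force: 30.0
```

Call:
{"method": "carry_out", "body": {"plan": [{"tx": 0,"ty": 0,"tz": 1,"rx": 0,"ry": 0,"rz": 0},{"tx": 0,"ty": 0,"tz": 0,"rx": 0,"ry": 0,"rz": 0},{"tx": 0,"ty": 0,"tz": 0,"rx": 0,"ry": 0,"rz": 0},{"tx": 0,"ty": 0,"tz": 0,"rx": 0,"ry": 0,"rz": 0},{"tx": -8,"ty": 0.8,"tz": 8,"rx": 0,"ry": 0,"rz": 0},{"tx": -16,"ty": 1.7,"tz": 16,"rx": 0,"ry": 0,"rz": 0},{"tx": -16,"ty": 1.7,"tz": 16,"rx": 0,"ry": 0,"rz": 0},{"tx": -16,"ty": 1.7,"tz": 16,"rx": 0,"ry": 0,"rz": 0},{"tx": -10,"ty": 2,"tz": 25,"rx": 0,"ry": 0,"rz": 0},{"tx": 0,"ty": 10,"tz": 35,"rx": 0,"ry": 0,"rz": 0},{"tx": 0,"ty": 20,"tz": 35,"rx": 0,"ry": 0,"rz": 0}], "gripper": 0.45}}

```text
time: 18.1
tool_pos: [363.9, -301.0, 217.2]
tcp_rot: [2.352, 0.005, 1.463]
contact_force: [0.1, -0.6, 0.8]
grip_width: 51.1
finger_force: 0.0
```

```bash
python3 - <<'E'
from h import *
np.set_printoptions(precision=3,suppress=True)
p,R,o=pose();print(p,o['contact_force'],o['joint_positions'])
G=Ro.from_euler('xyz',[np.pi,0,.115]).as_matrix()
print(todo([440,23,190],G))
a=snap('scene','s5.png');c=snap('side','d5.png')
r=lambda im,y,h,x,w,W,H:cv2.resize(im[y:y+h,x:x+w],(W,H),interpolation=cv2.INTER_CUBIC)
z=np.vstack([np.hstack([r(a,195,75,300,100,400,300),r(c,225,75,225,100,400,300)]),np.hstack([r(a,297,75,190,100,400,300),r(c,150,75,300,100,400,300)])])
cv2.imwrite('pics/z5.png',z[:,:,::-1])
E
```

```text
[ 363.872 -300.975  217.248] [ 0.119 -0.601  0.766] [-1.352  0.089  2.204  1.061  0.878 -1.976]
(array([ 76.128, 323.975, -27.248]), array([ 0.603,  0.6  , -1.275]))
```

View pics/z5.png

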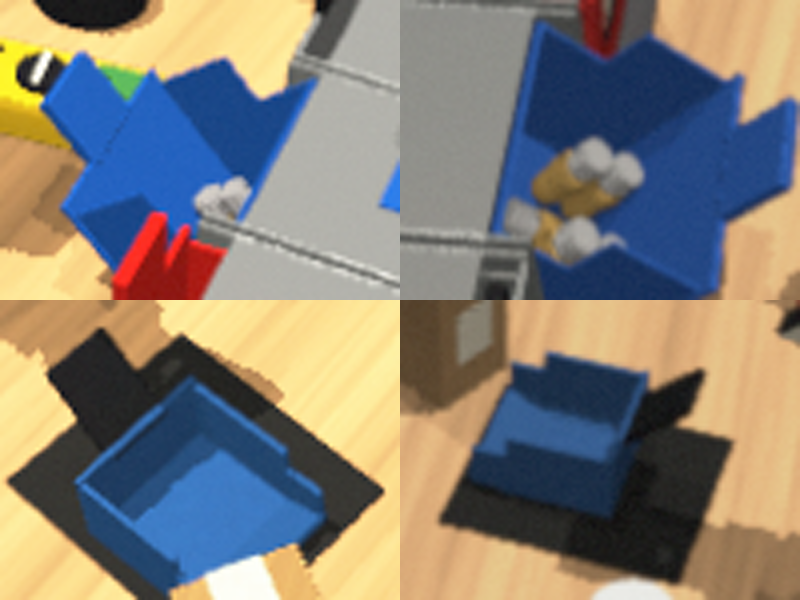

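Final count: five gland heads in the bin (side crop (592,158), (625,172), (522,215), (578,240), (612,243)); the tray stands empty and upright on the mat (lower crops). Now to the front of the tab to push the bin shut.

Call:
{"method": "carry_out", "body": {"plan": [{"tx": 5,"ty": 27,"tz": 0,"rx": 0.05,"ry": 0.05,"rz": -0.106},{"tx": 5,"ty": 27,"tz": 0,"rx": 0.05,"ry": 0.05,"rz": -0.106},{"tx": 5,"ty": 27,"tz": 0,"rx": 0.05,"ry": 0.05,"rz": -0.106},{"tx": 5,"ty": 27,"tz": 0,"rx": 0.05,"ry": 0.05,"rz": -0.106},{"tx": 5,"ty": 27,"tz": 0,"rx": 0.05,"ry": 0.05,"rz": -0.106},{"tx": 5,"ty": 27,"tz": 0,"rx": 0.05,"ry": 0.05,"rz": -0.106},{"tx": 5,"ty": 27,"tz": 0,"rx": 0.05,"ry": 0.05,"rz": -0.106},{"tx": 5,"ty": 27,"tz": 0,"rx": 0.05,"ry": 0.05,"rz": -0.106},{"tx": 5,"ty": 27,"tz": 0,"rx": 0.05,"ry": 0.05,"rz": -0.106},{"tx": 5,"ty": 27,"tz": 0,"rx": 0.05,"ry": 0.05,"rz": -0.106},{"tx": 5,"ty": 27,"tz": 0,"rx": 0.05,"ry": 0.05,"rz": -0.106},{"tx": 5,"ty": 27,"tz": 0,"rx": 0.05,"ry": 0.05,"rz": -0.106}], "gripper": 1}}

```text
time: 19.4
tool_pos: [404.4, -73.7, 208.1]
tcp_rot: [2.941, -0.15, 0.559]
contact_force: [0.2, -0.6, -0.1]
grip_width: 0.4
finger_force: 0.0
```

```bash
python3 - <<'E'
from h import *
np.set_printoptions(precision=3,suppress=True)
p,R,o=pose();print(p,o['joint_positions'])
G=Ro.from_euler('xyz',[np.pi,0,.115]).as_matrix()
print(todo([430,22,125],G))
E
```

```text
[404.41  -73.731 208.089] [-0.365  0.015  2.024 -0.004  0.852  0.665]
(array([ 25.59 ,  95.731, -83.089]), array([ 0.141,  0.209, -0.427]))
```

Call:
{"method": "carry_out", "body": {"plan": [{"tx": 6,"ty": 24,"tz": 0,"rx": 0.035,"ry": 0.052,"rz": -0.107},{"tx": 6,"ty": 24,"tz": 0,"rx": 0.035,"ry": 0.052,"rz": -0.107},{"tx": 6,"ty": 24,"tz": 0,"rx": 0.035,"ry": 0.052,"rz": -0.107},{"tx": 6,"ty": 24,"tz": 0,"rx": 0.035,"ry": 0.052,"rz": -0.107},{"tx": 0,"ty": 0,"tz": 0,"rx": 0,"ry": 0,"rz": 0}]}}

```text
time: 19.9
tool_pos: [429.9, 23.0, 207.7]
tcp_rot: [3.14, -0.001, 0.118]
contact_force: [-0.3, -0.1, 0.1]
grip_width: 0.5
finger_force: 0.0
```

```bash
python3 - <<'E'
from h import *
np.set_printoptions(precision=3,suppress=True)
G=Ro.from_euler('xyz',[np.pi,0,.115]).as_matrix()
print(pose()[0],todo([430,22,125],G))
E
```

```text
[429.902  23.043 207.737] (array([  0.098,  -1.043, -82.737]), array([ 0.002,  0.001, -0.003]))
```

Call:
{"method": "carry_out", "body": {"plan": [{"tx": 0,"ty": 0,"tz": -28,"rx": 0,"ry": 0,"rz": 0},{"tx": 0,"ty": 0,"tz": -28,"rx": 0,"ry": 0,"rz": 0},{"tx": 0,"ty": 0,"tz": -27,"rx": 0,"ry": 0,"rz": 0},{"tx": 10,"ty": 1.1,"tz": 0,"rx": 0,"ry": 0,"rz": 0},{"tx": 10,"ty": 1.1,"tz": 0,"rx": 0,"ry": 0,"rz": 0},{"tx": 11,"ty": 1.3,"tz": 10,"rx": 0,"ry": 0,"rz": 0},{"tx": 11,"ty": 1.3,"tz": 10,"rx": 0,"ry": 0,"rz": 0},{"tx": 8.3,"ty": 1,"tz": 5.3,"rx": 0,"ry": 0,"rz": 0},{"tx": 8.3,"ty": 1,"tz": 5.3,"rx": 0,"ry": 0,"rz": 0},{"tx": 8.3,"ty": 1,"tz": 5.3,"rx": 0,"ry": 0,"rz": 0}]}}

```text
time: 20.9
tool_pos: [496.4, 28.9, 162.8]
tcp_rot: [3.137, -0.004, 0.117]
contact_force: [-1.4, -0.7, -0.4]
grip_width: 0.6
finger_force: 0.7
```

Call:
{"method": "carry_out", "body": {"plan": [{"tx": 9,"ty": 1,"tz": 4,"rx": 0,"ry": 0,"rz": 0},{"tx": 9,"ty": 1,"tz": 4,"rx": 0,"ry": 0,"rz": 0},{"tx": 9,"ty": 1,"tz": 4,"rx": 0,"ry": 0,"rz": 0},{"tx": 9.5,"ty": 1.1,"tz": 2.7,"rx": 0,"ry": 0,"rz": 0},{"tx": 9.5,"ty": 1.1,"tz": 2.7,"rx": 0,"ry": 0,"rz": 0},{"tx": 9.5,"ty": 1.1,"tz": 2.7,"rx": 0,"ry": 0,"rz": 0},{"tx": 9.5,"ty": 1.1,"tz": 1,"rx": 0,"ry": 0,"rz": 0},{"tx": 9.5,"ty": 1.1,"tz": 1,"rx": 0,"ry": 0,"rz": 0},{"tx": 0,"ty": 0,"tz": 0,"rx": 0,"ry": 0,"rz": 0}]}}

```text
time: 21.8
tool_pos: [571.5, 37.5, 183.9]
tcp_rot: [3.137, -0.005, 0.117]
contact_force: [-0.9, -0.4, 0.9]
grip_width: 0.2
finger_force: 0.0
```

Call:
{"method": "carry_out", "body": {"plan": [{"tx": 4,"ty": 0.5,"tz": 0,"rx": 0,"ry": 0,"rz": 0},{"tx": 4,"ty": 0.5,"tz": 0,"rx": 0,"ry": 0,"rz": 0},{"tx": 2,"ty": 0,"tz": 0,"rx": 0,"ry": 0,"rz": 0},{"tx": 0,"ty": 0,"tz": 0,"rx": 0,"ry": 0,"rz": 0}]}}

```text
time: 22.2
tool_pos: [580.3, 38.5, 184.0]
tcp_rot: [3.137, -0.004, 0.117]
contact_force: [0.5, 0.2, 0.2]
grip_width: 0.4
finger_force: 0.0
```

Call:
{"method": "carry_out", "body": {"plan": [{"tx": 2,"ty": 0,"tz": 0,"rx": 0,"ry": 0,"rz": 0},{"tx": 1,"ty": 0,"tz": 0,"rx": 0,"ry": 0,"rz": 0}]}}

```text
time: 22.4
tool_pos: [581.2, 38.5, 184.0]
tcp_rot: [3.138, 0.001, 0.117]
contact_force: [-10.8, -0.3, 6.9]
grip_width: 0.3
finger_force: 5.2
```

Call:
{"method": "carry_out", "body": {"plan": [{"tx": 1.5,"ty": 0,"tz": 0,"rx": 0,"ry": 0,"rz": 0},{"tx": 1.5,"ty": 0,"tz": 0,"rx": 0,"ry": 0,"rz": 0},{"tx": 0,"ty": 0,"tz": 0,"rx": 0,"ry": 0,"rz": 0}]}}

```text
time: 22.7
tool_pos: [581.3, 38.5, 184.0]
tcp_rot: [3.138, 0.008, 0.118]
contact_force: [-20.3, -0.9, 10.5]
grip_width: 0.5
finger_force: 10.0
```

Hard stop at the predicted shut position. Back off clear of everything.

Call:
{"method": "carry_out", "body": {"plan": [{"tx": -10,"ty": -1,"tz": 0,"rx": 0,"ry": 0,"rz": 0},{"tx": -25,"ty": -3,"tz": 0,"rx": 0,"ry": 0,"rz": 0},{"tx": -35,"ty": -4,"tz": 10,"rx": 0,"ry": 0,"rz": 0},{"tx": -35,"ty": -4,"tz": 20,"rx": 0,"ry": 0,"rz": 0},{"tx": -30,"ty": -4,"tz": 20,"rx": 0,"ry": 0,"rz": 0},{"tx": 0,"ty": 0,"tz": 20,"rx": 0,"ry": 0,"rz": 0},{"tx": 0,"ty": 0,"tz": 0,"rx": 0,"ry": 0,"rz": 0}]}}

```text
time: 23.4
tool_pos: [452.1, 22.2, 256.9]
tcp_rot: [3.136, -0.01, 0.117]
contact_force: [-0.2, 0.7, 0.1]
grip_width: 0.4
finger_force: 0.0
```

```bash
python3 - <<'E'
from h import *
np.set_printoptions(precision=1,suppress=True)
im=snap('scene','s6.png');h=cv2.cvtColor(im,cv2.COLOR_RGB2HSV)
old=cv2.imread('pics/s1.png')[:,:,::-1];ho=cv2.cvtColor(np.ascontiguousarray(old),cv2.COLOR_RGB2HSV)
for q in(ho,h):
  for lo,hi in(((105,150,60),(125,255,255)),((0,200,100),(4,255,255))):
    n,l,s,c=cv2.connectedComponentsWithStats(cv2.inRange(q,lo,hi))
    print([(s[i].tolist()) for i in range(1,n) if s[i,4]>100 and 180<c[i][0]<415 and c[i][1]<370])
H=np.array([599.8,41.6,16]);u=np.array([.9934,.1147,0]);v=np.array([-.1147,.9934,0])
for a in(0,.05,.1):
  print(a,proj('scene',[H+u*(-8*np.cos(a)-198*np.sin(a))+v*y+np.array([0,0,-8*np.sin(a)+198*np.cos(a)]) for y in(30,-30)]).ravel())
for n,X in(('tin',0),):pass
y=cv2.inRange(h,(20,150,120),(30,255,255));yo=cv2.inRange(ho,(20,150,120),(30,255,255))
print('yellow px meter old/new',cv2.countNonZero(yo[195:240,285:345]),cv2.countNonZero(y[195:240,285:345]))
E
```

```text
[[346, 206, 32, 49, 729], [396, 235, 15, 15, 145], [209, 316, 62, 53, 1053]]
[[321, 249, 34, 52, 777], [373, 280, 18, 19, 203]]
[[184, 0, 18, 52, 564], [193, 57, 15, 50, 426], [352, 208, 26, 42, 436], [396, 235, 15, 15, 146], [209, 316, 62, 53, 1956]]
[[321, 248, 34, 53, 789], [373, 280, 18, 19, 202]]
0 [367.1 206.3 358.4 220.7]
0.05 [363.4 205.3 354.6 219.6]
0.1 [359.8 204.5 350.9 218.7]
yellow px meter old/new 835 827
```

Blue front moved 6 px between the ajar and current views, matching about 0.1 rad to 0; the red front, tray and meter are unchanged in position.

```bash
python3 -c "
from plant import bot
print(bot.close_job())"
```

```text
the job is handed in; nothing more can be done
None
```

The job is handed in at about 23 s: I opened the blue bin to its stop, tipped all five glands in, stood the empty tray upright on its mat and pushed the bin shut; the red front, tray and meter checked out unmoved, and I did not re-measure the grey bin and other bystanders.

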